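# Press home the cap of the wide paint pot

## Robot

A 6-joint arm with a two-finger parallel gripper is mounted at the origin on the work surface. World frame = base frame: x ahead of the robot, y to its left, z up, the work surface at z = 0. Lengths are in m, angles in degrees, forces in N, time in s.
With the tool pointing down it reaches from about 0.3 to 0.85 m from the base axis. Payload 5.4 kg.
Tool frame: the origin (TCP) lies at the very end of the fingers, on their centre line; the grasp point (between the pads) lies 19 mm behind it; z points along the fingers, y is the line along which they close (so a half turn about z gives the same grasp; the last joint's range is limited). The gripper opens to 85 mm and grips with 20 to 120 N. Pads are 22 mm wide; open, the fingers measure 114 mm over their backs; the gripper's body (76 mm by 85 mm) begins 54 mm behind the grasp point. The pads swing forward as they close: fully open they stand 13 mm farther back than shut.
Start: joints at [63.764, 9.076, 91.501, -0, 79.423, -12.038], TCP at [0.141, 0.557, 0.231] pointing down, gripper open.
Joint ranges: [-166.64, 166.64], [-54.1, 131.32], [10.49, 154.53], [-73.88, 253.88], [9.74, 151.15], [-171.62, 171.62]. Speed limits (degrees/s): [147.25, 147.25, 180, 180, 180, 180].

## Interface

Orientations are given as a 3x3 rotation matrix whose columns are the frame's x, y, z axes.
In Python, from cell import manip, imaging gives the robot as it stands.
- The arm moves only by the tool jog_arm, never from a script. Its argument "rows" is a list of rows, each an object of numbers: "gripper": the opening, from -1 (shut) to 1 (fully open); "x", "y", "z": the shift along the world's x, y, z in mm; "rx", "ry", "rz": the turn, a rotation vector about the world's x, y, z in degrees. In form: [{"gripper": .., "x": .., "y": .., "z": .., "rx": .., "ry": .., "rz": ..}, ...]. A call has 1 to 20 rows; each row is the pose to reach, as a shift and turn from the pose commanded when the call began; what a row does not reach only later rows make up. A row lasts 1/8 s, in which the tool goes at most 62.5 mm and 10.7 degrees, less where a joint would pass 70% of its speed; a pose out of reach is approached as far as the arm can. A call with a gripper value outside its range is refused whole. The fingers move at their own pace and stop on an object; "newtons" is the grip in N (left out, the last holds). Time passes only in rows, so rows that repeat a pose let the fingers close. It gives the time, the measured TCP pose, the force, the opening and the grip force at its end, in the units of the state.
- manip.get_obs(): the state, without advancing time (a new reading comes with each control period).
- imaging.get_image(name): name is "scene" or "top" or "wrist"; returns a dict with "img" (384x512x3 uint8, red, green, blue), "z_map" (384x512 float32, m along the optical axis (not along the pixel's ray), 0 where there is no reading), "intrinsics" (3x3 intrinsics, pixels), "k1" (the pictures are not rectified: a ray, as slopes to the right and down, at radius r is drawn at 1 + k1 r^2 times it, then the intrinsics apply), "T" (4x4, takes a point from camera to world coordinates); the wrist camera has in their place "T_tool_cam" (4x4, takes a point from camera to tool coordinates, whose origin is the TCP and whose axes are the flange's). Camera axes: x right, y up, looking along -z (the intrinsics and any distortion apply to the point x, -y, -z); pixel columns grow to the right and rows downward; lengths in m; the calibration is good to about 2 mm. A picture is of the moment at which its call begins: read the wrist's pose just before it.
- manip.hand_in(): hands the job in; it is judged then, once.
The state is a dict: "t": time; "joint_positions": joint angles; "dq": joint speeds; "effort": joint torques, N m; "ee_pos": TCP position; "tcp_rot": TCP orientation; "contact_force": force on the tool from outside, world axes, zero at the start; "moment": the same for the moment, N m; "finger_gap": opening from 0.0 (shut) to 1.0 (fully open); "finger_force": force on a finger pad.
Only numpy, scipy, OpenCV 4.12 (cv2) and the standard library are available. Lean on these libraries where they do the work, as an engineer would, in place of code of your own. Each camera call takes 0.05 s, during which the arm holds its last target. There are 200 camera calls.

## Task

The cap of the squat, widest of the four paint pots was left standing up off its pot: press it gently straight down with your fingertips until it is fully home, then draw back. The square pot's cap is left ajar on purpose so that its paint can vent, so leave that as it is, and do not touch or move the other pots and tools. Nothing is to be picked up or slid about, the wide pot included.

Things in the scene. Friction and masses are not known exactly. Their poses are not given: they have to be found in the camera images.
- wide_pot: Loose round paint pot, the widest and squat one: white plastic, 54 mm diameter, body 32 mm high, about 90 g. Origin at the centre of its underside on the worktop, z up.
- wide_cap_top (a point): Centre of the flat top of the wide pot's round grey cap (48 mm diameter, 12 mm thick). With the cap fully home this point is 44 mm above the worktop; at the start it is 5 to 8 mm higher, with a narrower white neck (34 mm) showing under the cap. It moves with the cap.
- wide_cap (a joint): How far the wide pot's cap stands above its home position (m): 0 fully home against a hard stop, up to 0.009. The push fit resists with about 3 N of friction and has no spring: the cap stays where it is left.
- square_pot: Loose square paint pot, white plastic, 38 mm by 38 mm, body 42 mm high. Origin at the centre of its underside. To be left alone.
- square_cap (a joint): How far the square pot's square grey cap (34 mm wide, 12 mm thick) stands above its home position (m). It starts at 0.005 to 0.008 and must stay so; the same 3 N push fit. Its top is 54 mm above the worktop plus this value.
- tall_pot: Loose tall round paint pot with its grey cap home, 36 mm diameter, 70 mm high. Origin at the centre of its underside. To be left alone.
- small_pot: Loose small round paint pot with sloping shoulders, its narrow grey cap (27 mm) home, 36 mm diameter, 41 mm high. Origin at the centre of its underside. To be left alone.
- magnifier: Loose heavy glass dome magnifier, 76 mm diameter, 32 mm high, flat face down. Origin at the centre of its underside. To be left alone.
- handle: Loose turned wooden handle standing upright, 48 mm diameter at the foot, 96 mm high. Origin at the centre of its underside. To be left alone.
- clip_stand: Loose crocodile clip on a thin steel rod, round dark steel foot 72 mm diameter, about 180 mm high over all; the clip reaches about 40 mm from the rod along its x axis. Origin at the centre of its underside. To be left alone.
- palette: Shut blue plastic wet palette box, fixed, about 160 mm (x) by 204 mm (y), 36 mm high. Origin at the centre of its underside. To be left alone.
- brush: Loose slim paint brush lying flat, 175 mm long along its y axis, 8 mm thick. Origin at the middle of its underside. To be left alone.
Things that resemble listed ones, but are neither listed nor needed, are in the scene too. What is shaped like the wide_pot but brown or red is not meant.

How it is judged:
By the outcome, as a careful person would: the job done as asked, in the order asked, and still so for the second after the job is handed in, with the robot touching nothing.
It also fails if it takes over 32 s, if anything falls off the work surface, if the arm or the gripper's body presses on something with over 40 N, if the wrist force passes 120 N, or if a joint passes its speed limit or range.

## Working session

There is one attempt and no reset: what is moved stays moved. The work goes in short steps, Python scripts to look and compute and a tool call to move; the robot and the scene stay as the last step left them, time stands still between calls to the robot, and variables do not carry over. Pictures are saved under pics/ and viewed, at most 10 in all, crops included, and the job is handed in when it is done.

Besides the shell and the picture viewer there is one more tool, called after ">>>" as name(argument=value, ...) on one line, values as JSON. jog_arm: Moves the arm, as the interface text tells. Its arguments: {"type":"object","properties":{"rows":{"type":"array"},"newtons":{"type":"number"}},"required":["rows"]}

```bash
mkdir -p pics; cat > h.py <<'E'
import numpy as np, cv2
from cell import manip, imaging
def grab(n):
    o=manip.get_obs(); d=imaging.get_image(n)
    if 'T' not in d:
        M=np.eye(4); M[:3,:3]=np.array(o['tcp_rot']).reshape(3,3); M[:3,3]=o['ee_pos']; d['T']=M@np.array(d['T_tool_cam'])
    return d
def ray(d,u,v):
    K=np.array(d['intrinsics'])
    k=np.array([d['k1'],0,0,0,0],float)
    p=cv2.undistortPoints(np.array([[[u,v]]],float),K,k)[0,0]
    return np.array([p[0],-p[1],-1.])
def at_z(d,u,v,z):
    T=d['T']; r=T[:3,:3]@ray(d,u,v); o=T[:3,3]
    return o+r*(z-o[2])/r[2]
def depth_pt(d,u,v):
    return (d['T']@np.append(ray(d,u,v)*d['z_map'][int(v),int(u)],1))[:3]
def cloud(d):
    h,w=d['z_map'].shape; K=np.array(d['intrinsics'])
    uv=np.stack(np.meshgrid(np.arange(w),np.arange(h)),-1).reshape(-1,1,2).astype(float)
    p=cv2.undistortPoints(uv,K,np.array([d['k1'],0,0,0,0],float)).reshape(h,w,2)
    z=d['z_map']; c=np.stack([p[...,0]*z,-p[...,1]*z,-z],-1)
    return c@d['T'][:3,:3].T+d['T'][:3,3]
E
python3 - <<'E'
from h import *
import pickle
for n in('scene','top'):
    d=grab(n); pickle.dump(d,open(n+'.pkl','wb'))
    cv2.imwrite(f'pics/{n}1.png',cv2.resize(d['img'][...,::-1],(800,600)))
print(manip.get_obs())
E
```

```text
{'t': 0.1, 'joint_positions': array([ 6.37634985e+01,  9.10997726e+00,  9.15658067e+01,  2.18672502e-03,
        7.94260766e+01, -1.20359401e+01]), 'dq': array([ 0.01046292, -0.02577383, -0.23508621, -0.07463104, -0.01827552,
        0.00696834]), 'effort': array([-9.22887157e-04, -3.96991324e+01, -3.32338142e+01, -3.40413153e-04,
        4.20944634e-03,  1.73809809e-05]), 'ee_pos': array([0.1407946 , 0.55691825, 0.23039877]), 'tcp_rot': array([[-9.69441053e-01,  2.45322997e-01, -8.19577599e-04],
       [ 2.45324027e-01,  9.69439854e-01, -1.57806022e-03],
       [ 4.07396727e-04, -1.73089844e-03, -9.99998419e-01]]), 'contact_force': array([-0.21848702,  0.06400473, -0.21472993]), 'moment': array([ 0.04000108,  0.00570862, -0.00518309]), 'finger_force': 0.0, 'finger_gap': 0.9985543206142528}
```

View pics/scene1.png

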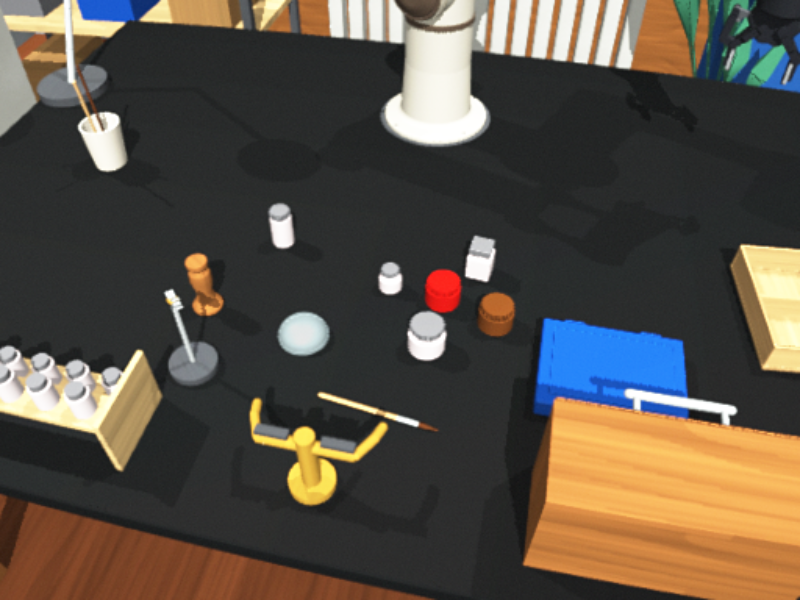

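View pics/top1.png

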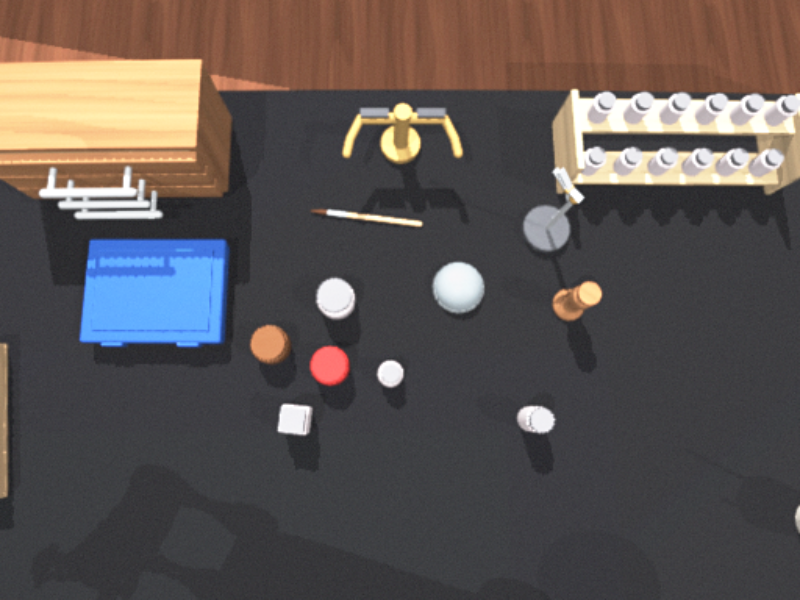

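The two views show these candidates, in scene-view pixels at 800x600:
- wide white pot (427,335), top view (335,298)
- small pot (390,278)
- square pot (481,258)
- tall pot (282,226)
- red look-alike (443,290)
- brown look-alike (496,314)

The widest white round pot is the one at (427,335). I'll measure it and check it in a close crop.

```bash
python3 - <<'E'
from h import *
import pickle
out=[]
for n,(u,v) in (('scene',(427,325)),('top',(335,297))):
    d=pickle.load(open(n+'.pkl','rb')); u*=.64;v*=.64
    C=cloud(d); p=C[int(v),int(u)]; print(n,'px pt',p.round(4))
    near=np.hypot(*(C[...,:2]-p[:2]).transpose(2,0,1))<.045
    m=near&(C[...,2]>.043)&(C[...,2]<.060)&(d['z_map']>0)
    q=C[m]; zt=np.median(q[:,2]); top=m&(abs(C[...,2]-zt)<.003)
    (c,r)=cv2.minEnclosingCircle(C[top][:,:2].astype(np.float32)*1000)
    print(' ztop',zt.round(4),'circle',np.round(c,1),round(r,1),'mean',C[top].mean(0).round(4),'n',top.sum())
    for nm,(a,b) in (dict(square=(295,420),red=(330,365),brown=(269,344),small=(390,373)) if n=='top' else dict(square=(483,244),red=(443,282),brown=(496,305),small=(390,270))).items():
        print(' ',nm,C[int(b*.64),int(a*.64)].round(3))
    x,y=int(u),int(v); cr=d['img'][y-45:y+45,x-45:x+45,::-1]; out.append(cv2.resize(cr,(390,390),interpolation=cv2.INTER_CUBIC))
    ys,xs=np.nonzero(top); cp=(xs.mean(),ys.mean()); print(' top px',cp,'ray at z.051',at_z(d,*cp,.051).round(4))
cv2.imwrite('pics/crop1.png',np.hstack(out))
E
```

```text
scene px pt [0.6338 0.0982 0.0511]
 ztop 0.0505 circle [629.7  97.3] 25.7 mean [0.6316 0.0967 0.0506] n 288
  square [0.456 0.155 0.06 ]
  red [0.534 0.104 0.042]
  brown [0.566 0.189 0.043]
  small [0.524 0.019 0.041]
 top px (np.float64(272.5), np.float64(207.36111111111111)) ray at z.051 [0.6321 0.0968 0.051 ]
top px pt [0.6254 0.0964 0.0526]
 ztop 0.0516 circle [630.   96.5] 24.7 mean [0.6296 0.0967 0.0517] n 359
  square [0.457 0.149 0.06 ]
  red [0.532 0.103 0.044]
  brown [0.561 0.189 0.044]
  small [0.52  0.02  0.041]
 top px (np.float64(213.91643454039), np.float64(188.23676880222843)) ray at z.051 [0.6297 0.0967 0.051 ]
```

View pics/crop1.png

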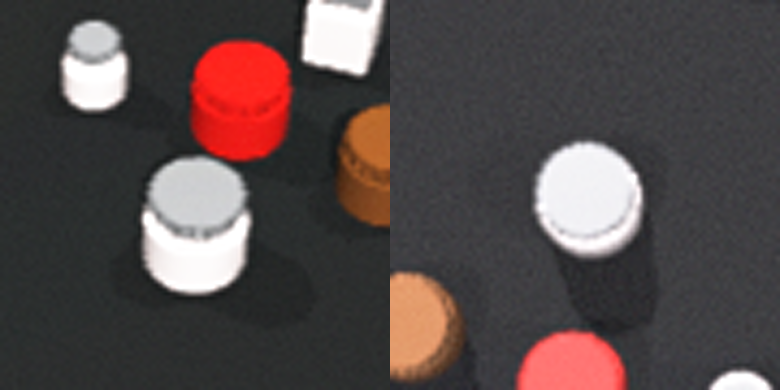

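The crop confirms it: white pot, grey cap raised, beside the red and brown look-alikes. The cap top is at (0.630, 0.097, 0.051), radius about 25 mm, and both views agree. Next I'll shut the gripper and move above the cap.

>>> jog_arm(rows=[{"gripper": -1, "x": 44, "y": -42, "z": 0}, {"gripper": -1, "x": 88, "y": -84, "z": 0}, {"gripper": -1, "x": 132, "y": -125, "z": 0}, {"gripper": -1, "x": 176, "y": -166, "z": 0}, {"gripper": -1, "x": 220, "y": -207, "z": 0}, {"gripper": -1, "x": 264, "y": -249, "z": 0}, {"gripper": -1, "x": 308, "y": -290, "z": 0}, {"gripper": -1, "x": 352, "y": -331, "z": 0}, {"gripper": -1, "x": 396, "y": -373, "z": 0}, {"gripper": -1, "x": 440, "y": -414, "z": 0}, {"gripper": -1, "x": 470, "y": -442, "z": -20}, {"gripper": -1, "x": 489, "y": -460, "z": -50}, {"gripper": -1, "x": 489, "y": -460, "z": -90}, {"gripper": -1, "x": 489, "y": -460, "z": -120}, {"gripper": -1, "x": 489, "y": -460, "z": -140}, {"gripper": -1, "x": 489, "y": -460, "z": -140}, {"gripper": -1, "x": 489, "y": -460, "z": -140}])

```text
validation failed for argument at $.ro...
```

>>> jog_arm(rows=[{"gripper": -1, "x": 44, "y": -42, "z": 0, "rx": 0, "ry": 0, "rz": 0}, {"gripper": -1, "x": 88, "y": -84, "z": 0, "rx": 0, "ry": 0, "rz": 0}, {"gripper": -1, "x": 132, "y": -125, "z": 0, "rx": 0, "ry": 0, "rz": 0}, {"gripper": -1, "x": 176, "y": -166, "z": 0, "rx": 0, "ry": 0, "rz": 0}, {"gripper": -1, "x": 220, "y": -207, "z": 0, "rx": 0, "ry": 0, "rz": 0}, {"gripper": -1, "x": 264, "y": -249, "z": 0, "rx": 0, "ry": 0, "rz": 0}, {"gripper": -1, "x": 308, "y": -290, "z": 0, "rx": 0, "ry": 0, "rz": 0}, {"gripper": -1, "x": 352, "y": -331, "z": 0, "rx": 0, "ry": 0, "rz": 0}, {"gripper": -1, "x": 396, "y": -373, "z": 0, "rx": 0, "ry": 0, "rz": 0}, {"gripper": -1, "x": 440, "y": -414, "z": 0, "rx": 0, "ry": 0, "rz": 0}, {"gripper": -1, "x": 470, "y": -442, "z": -20, "rx": 0, "ry": 0, "rz": 0}, {"gripper": -1, "x": 489, "y": -460, "z": -50, "rx": 0, "ry": 0, "rz": 0}, {"gripper": -1, "x": 489, "y": -460, "z": -90, "rx": 0, "ry": 0, "rz": 0}, {"gripper": -1, "x": 489, "y": -460, "z": -120, "rx": 0, "ry": 0, "rz": 0}, {"gripper": -1, "x": 489, "y": -460, "z": -140, "rx": 0, "ry": 0, "rz": 0}, {"gripper": -1, "x": 489, "y": -460, "z": -140, "rx": 0, "ry": 0, "rz": 0}, {"gripper": -1, "x": 489, "y": -460, "z": -140, "rx": 0, "ry": 0, "rz": 0}])

```text
t: 2.22
ee_pos: [0.6311, 0.0975, 0.0928]
tcp_rot: [[-0.97, 0.245, 0.002], [0.245, 0.97, -0.0], [-0.002, 0.0, -1.0]]
contact_force: [0.5, -0.1, -0.2]
finger_gap: -0.003
finger_force: 0.0
```

>>> jog_arm(rows=[{"gripper": -1, "x": -1, "y": 0, "z": -12, "rx": 0, "ry": 0, "rz": 0}, {"gripper": -1, "x": -1, "y": 0, "z": -24, "rx": 0, "ry": 0, "rz": 0}, {"gripper": -1, "x": -1, "y": 0, "z": -32, "rx": 0, "ry": 0, "rz": 0}, {"gripper": -1, "x": -1, "y": 0, "z": -36, "rx": 0, "ry": 0, "rz": 0}, {"gripper": -1, "x": -1, "y": 0, "z": -38, "rx": 0, "ry": 0, "rz": 0}, {"gripper": -1, "x": -1, "y": 0, "z": -40, "rx": 0, "ry": 0, "rz": 0}, {"gripper": -1, "x": -1, "y": 0, "z": -41, "rx": 0, "ry": 0, "rz": 0}, {"gripper": -1, "x": -1, "y": 0, "z": -42, "rx": 0, "ry": 0, "rz": 0}, {"gripper": -1, "x": -1, "y": 0, "z": -43, "rx": 0, "ry": 0, "rz": 0}, {"gripper": -1, "x": -1, "y": 0, "z": -44, "rx": 0, "ry": 0, "rz": 0}, {"gripper": -1, "x": -1, "y": 0, "z": -44, "rx": 0, "ry": 0, "rz": 0}])

```text
t: 3.6
ee_pos: [0.6293, 0.0974, 0.0474]
tcp_rot: [[-0.969, 0.245, 0.001], [0.245, 0.969, -0.0], [-0.001, 0.0, -1.0]]
contact_force: [0.1, -0.2, 2.3]
finger_gap: 0.002
finger_force: 1.1
```

Contact shows about 2–3 N and the cap is sliding down. I'll go on in small steps to the stop.

>>> jog_arm(rows=[{"gripper": -1, "x": 0, "y": 0, "z": -1, "rx": 0, "ry": 0, "rz": 0}, {"gripper": -1, "x": 0, "y": 0, "z": -2, "rx": 0, "ry": 0, "rz": 0}, {"gripper": -1, "x": 0, "y": 0, "z": -2.5, "rx": 0, "ry": 0, "rz": 0}, {"gripper": -1, "x": 0, "y": 0, "z": -3, "rx": 0, "ry": 0, "rz": 0}, {"gripper": -1, "x": 0, "y": 0, "z": -3, "rx": 0, "ry": 0, "rz": 0}])

```text
t: 4.22
ee_pos: [0.6293, 0.0974, 0.0444]
tcp_rot: [[-0.969, 0.245, 0.001], [0.245, 0.969, -0.0], [-0.001, 0.0, -1.0]]
contact_force: [2.0, -0.1, 1.8]
finger_gap: 0.003
finger_force: 1.2
```

>>> jog_arm(rows=[{"gripper": -1, "x": 0, "y": 0, "z": -0.5, "rx": 0, "ry": 0, "rz": 0}, {"gripper": -1, "x": 0, "y": 0, "z": -1, "rx": 0, "ry": 0, "rz": 0}, {"gripper": -1, "x": 0, "y": 0, "z": -1, "rx": 0, "ry": 0, "rz": 0}])

```text
t: 4.6
ee_pos: [0.6293, 0.0974, 0.044]
tcp_rot: [[-0.969, 0.245, 0.0], [0.245, 0.969, -0.0], [-0.0, 0.0, -1.0]]
contact_force: [-0.2, 1.2, 6.4]
finger_gap: 0.004
finger_force: 3.2
```

>>> jog_arm(rows=[{"gripper": -1, "x": 0, "y": 0, "z": -0.5, "rx": 0, "ry": 0, "rz": 0}, {"gripper": -1, "x": 0, "y": 0, "z": -1, "rx": 0, "ry": 0, "rz": 0}, {"gripper": -1, "x": 0, "y": 0, "z": -1, "rx": 0, "ry": 0, "rz": 0}])

```text
t: 4.97
ee_pos: [0.6294, 0.0974, 0.044]
tcp_rot: [[-0.97, 0.245, 0.0], [0.245, 0.97, -0.0], [-0.0, -0.0, -1.0]]
contact_force: [-3.2, -0.4, 11.6]
finger_gap: 0.0
finger_force: 6.0
```

The cap is on the hard stop: height 0.0440 m, with the force rising and no further travel. Now I'll draw back straight up.

>>> jog_arm(rows=[{"gripper": -1, "x": 0, "y": 0, "z": 2, "rx": 0, "ry": 0, "rz": 0}, {"gripper": -1, "x": 0, "y": 0, "z": 6, "rx": 0, "ry": 0, "rz": 0}, {"gripper": -1, "x": 0, "y": 0, "z": 20, "rx": 0, "ry": 0, "rz": 0}, {"gripper": -1, "x": 0, "y": 0, "z": 50, "rx": 0, "ry": 0, "rz": 0}, {"gripper": -1, "x": 0, "y": 0, "z": 90, "rx": 0, "ry": 0, "rz": 0}, {"gripper": -1, "x": 0, "y": 0, "z": 130, "rx": 0, "ry": 0, "rz": 0}, {"gripper": -1, "x": 0, "y": 0, "z": 170, "rx": 0, "ry": 0, "rz": 0}, {"gripper": -1, "x": -25, "y": 35, "z": 190, "rx": 0, "ry": 0, "rz": 0}, {"gripper": -1, "x": -65, "y": 75, "z": 190, "rx": 0, "ry": 0, "rz": 0}, {"gripper": -1, "x": -105, "y": 115, "z": 190, "rx": 0, "ry": 0, "rz": 0}, {"gripper": -1, "x": -145, "y": 155, "z": 190, "rx": 0, "ry": 0, "rz": 0}, {"gripper": -1, "x": -185, "y": 200, "z": 190, "rx": 0, "ry": 0, "rz": 0}, {"gripper": -1, "x": -225, "y": 240, "z": 190, "rx": 0, "ry": 0, "rz": 0}, {"gripper": -1, "x": -225, "y": 240, "z": 190, "rx": 0, "ry": 0, "rz": 0}, {"gripper": -1, "x": -225, "y": 240, "z": 190, "rx": 0, "ry": 0, "rz": 0}])

```text
t: 6.85
ee_pos: [0.4043, 0.3372, 0.2328]
tcp_rot: [[-0.97, 0.245, 0.001], [0.245, 0.97, -0.0], [-0.001, 0.0, -1.0]]
contact_force: [-0.4, 0.7, -0.3]
finger_gap: 0.001
finger_force: 0.0
```

```bash
python3 - <<'E'
from h import *
out=[]
for n,(u,v) in (('scene',(427,325)),('top',(335,297))):
    d=grab(n); u*=.64;v*=.64; C=cloud(d); p=np.array([.63,.097])
    m=(np.hypot(C[...,0]-p[0],C[...,1]-p[1])<.04)&(C[...,2]>.038)&(C[...,2]<.06)
    q=C[m]; zt=np.median(q[:,2]); t=q[abs(q[:,2]-zt)<.003]
    print(n,'ztop',zt.round(4),'circle',cv2.minEnclosingCircle(t[:,:2].astype(np.float32)*1000))
    m=(np.hypot(C[...,0]-.457,C[...,1]-.152)<.03)&(C[...,2]>.052)&(C[...,2]<.07); print(' square top',np.median(C[m][:,2]) if m.any() else None)
    cv2.imwrite(f'pics/{n}2.png',d['img'][...,::-1])
    x,y=int(u),int(v); out.append(cv2.resize(d['img'][y-80:y+80,x-80:x+80,::-1],(390,390)))
cv2.imwrite('pics/crop2.png',np.hstack(out)); o=manip.get_obs(); print(o['ee_pos'],o['contact_force'])
E
```

```text
scene ztop 0.0432 circle ((629.5484619140625, 97.22002410888672), 25.620725631713867)
 square top 0.060261261623760554
top ztop 0.0442 circle ((630.1605834960938, 97.21366119384766), 24.906932830810547)
 square top 0.06117710238148988
[0.40494687 0.33659507 0.23254785] [-0.62435258 -0.29393022 -0.2601786 ]
```

View pics/crop2.png

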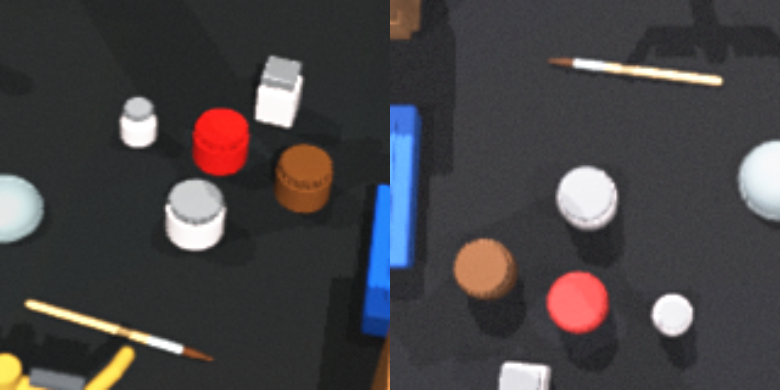

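The wide cap is now home at about 44 mm, and the pot has not moved (630, 97 mm). The square cap is still raised and the neighbours are where they were.

```bash
python3 -c "
from cell import manip
print(manip.hand_in())"
```

```text
the job is handed in; nothing more can be done
None
```

The wide pot's cap is pressed fully home (top at about 44 mm, the pot unmoved), the square pot's cap is still ajar, the arm is drawn back, and the job is handed in.

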